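# Rake the clay drying blocks into an even layer

### The arm

A 7-joint arm with a two-finger parallel gripper is mounted at the origin on the work surface. World frame = base frame: x ahead of the robot, y to its left, z up, the work surface at z = 0. Lengths are in mm, angles in rad, forces in N, time in s.
With the tool pointing down it reaches from about 400 to 875 mm from the base axis. Payload 4.4 kg.
Tool frame: the origin (TCP) lies midway between the tips of the shut fingers; the grasp point (between the pads) lies ctrl.grip_depth behind it (ctrl.grip_depth is the distance from the TCP to the grasp point, in mm); z points along the fingers, y is the line along which they close (so a half turn about z gives the same grasp; the last joint's range is limited). The gripper opens to 85 mm and grips with 20 to 120 N. Pads are 22 mm wide; open, the fingers measure 114 mm over their backs; the gripper's body (76 mm by 85 mm) begins 54 mm behind the grasp point. The pads swing forward as they close: fully open they stand 13 mm farther back than shut.
Start: joints at [1.075, 0.628, 0.038, 1.517, -0.027, 0.996, -0.02], TCP at [270.876, -590.884, 231.313] pointing down, gripper open.
Joint ranges: [-3.06, 3.06], [-0.37, 2.12], [-1.25, 1.32], [0.18, 2.47], [-1.1, 4.24], [0.23, 1.98], [-2.94, 2.94]. Speed limits (rad/s): [2.57, 2.57, 3.14, 3.14, 3.14, 3.14, 3.14].

### API

Orientations are given as [roll, pitch, yaw] about the fixed x, y, z axes, in that order (R = Rz(yaw) Ry(pitch) Rx(roll)).
In Python, from cell import ctrl gives the robot as it stands.
- The arm moves only by the tool carry_out, never from a script. Its argument "deltas" is one flat list of numbers, 7 for each row, row after row: the turn, a rotation vector about the tool's x, y, z in degrees, then the shift along the tool's x, y, z in m, then the closure, from -1 (fully open) to 1 (shut). In form: [wx, wy, wz, dx, dy, dz, claw, wx, wy, wz, dx, dy, dz, claw, ...]. A call has 1 to 12 rows; each row shifts and turns the commanded pose from where the row before left it, along the tool's axes as they then stand; what a row does not reach is not made up. A row lasts 1/8 s, in which the tool goes at most 62.5 mm and 10.7 degrees, less where a joint would pass 70% of its speed; a pose out of reach is approached as far as the arm can. A call with a gripper value outside its range is refused whole. The fingers move at their own pace and stop on an object; the grip force is fixed at half the most. Time passes only in rows, so rows that do not move let the fingers close. It gives the time, the measured TCP pose, the force, the opening and the grip force at its end, in the units of the state.
- ctrl.read_state(): the state, without advancing time (a new reading comes with each control period).
- ctrl.get_image(name): name is "scene" or "top" or "wrist"; returns the picture (384x512x3 uint8, red, green, blue); there is no depth.
- ctrl.calibration(name): a dict with "mtx" (3x3 intrinsics, pixels), "distortion" ([k1, k2, p1, p2, k3] as OpenCV has them; the pictures are not rectified), "R" (3x3) and "t" (3): a world point X has camera coordinates R X + t. Camera axes: x right, y down, z forward; pixel columns grow to the right and rows downward; lengths in mm; the calibration is good to about 2 mm. A picture is of the moment at which its call begins: read the wrist's pose just before it. calibration takes no time and is no camera call; for the wrist camera it gives the pose at the moment of the call.
- ctrl.finish_job(): hands the job in; it is judged then, once.
The state is a dict: "clock": time; "qpos": joint angles; "qd": joint speeds; "tau": joint torques, N m; "eef_pos": TCP position; "tool_rot": TCP orientation; "force": force on the tool from outside, world axes, zero at the start; "torque": the same for the moment, N m; "width": finger opening in mm; "gripper_force": force on a finger pad.
Only numpy, scipy, OpenCV 4.12 (cv2) and the standard library are available. Lean on these libraries where they do the work, as an engineer would, in place of code of your own. Each camera call takes 0.05 s, during which the arm holds its last target. There are 200 camera calls.

### The job

Take the hand rake from its wooden cradle and rake the heaped clay drying blocks along the tray into an even single layer, none on top of another and at least two in every third of the tray's length, drawing the teeth lightly on the bed and never bearing down hard on it (stay under 15 N). Move the blocks with the rake only, leave the plate, jar and bottle alone, and finally put the rake back upright in its cradle and let go.

Things in the scene. Friction and masses are not known exactly. Their poses are not given: they have to be found in the camera images.
- tray: fixed black open tray, outside 120 x 280 x 62 mm (x, y, z), walls 5 mm, inside 110 x 270 mm. Origin: centre of its underside. Its y axis runs along its long side; the blocks are heaped at its -y end. Small steel tabs on the long rims at y = -45 and +45 mm mark the thirds of its length.
- bed: rigid grey board filling the tray floor, 10 mm thick, fixed at a different height each time (underside 4 to 18 mm above the table). Origin: centre of its underside, axes as the tray's; its top face is at z = 10 mm. The pose is noisy: feel for the exact level with the teeth, touching down slowly (under about 10 mm/s), as it is hard.
- cradle: fixed wooden rest, 128 x 44 x 65 mm. Origin: centre of its underside. The rake's crossbar lies along its x axis in notches 21 mm wide (along y), 10 mm deep, floor at z = 55 mm, end stops at x = +-58 mm. At home the rake's origin is 10 mm above this origin, the x axes parallel (either way round).
- rake: upright hand rake, 160 g, standing in the cradle. Origin: middle of the line of tooth tips; z points up the handle. Seven steel teeth 5 mm thick, 12 mm apart, from x = -36 to +36 mm, below a crossbar (100 mm along x, 14 along y, z = 45 to 59 mm). Above it a square wooden handle 22 x 22 mm, z = 59 to 139 mm, gripped from above.
- block0: clay block 26 x 26 x 24 mm (z), about 20 g, edges rounded. Origin: its centre. At the start it stands in row 1 (centres near tray y = -112 mm), near tray x = -31 mm.
- block1: clay block 26 x 26 x 24 mm (z), about 20 g, edges rounded. Origin: its centre. At the start it stands in row 1 (centres near tray y = -112 mm), near tray x = 0 mm.
- block2: clay block 26 x 26 x 24 mm (z), about 20 g, edges rounded. Origin: its centre. At the start it stands in row 1 (centres near tray y = -112 mm), near tray x = 31 mm.
- block3: clay block 26 x 26 x 24 mm (z), about 20 g, edges rounded. Origin: its centre. At the start it stands in row 2 (near tray y = -72 mm, some 14 mm clear of row 1), near tray x = -31 mm.
- block4: clay block 26 x 26 x 24 mm (z), about 20 g, edges rounded. Origin: its centre. At the start it stands in row 2 (near tray y = -72 mm, some 14 mm clear of row 1), near tray x = 0 mm.
- block5: clay block 26 x 26 x 24 mm (z), about 20 g, edges rounded. Origin: its centre. At the start it stands in row 2 (near tray y = -72 mm, some 14 mm clear of row 1), near tray x = 31 mm.
- block6: clay block 26 x 26 x 24 mm (z), about 20 g, edges rounded. Origin: its centre. At the start it stands in the top row (near tray y = -92 mm), bridging rows 1 and 2, near tray x = -31 mm.
- block7: clay block 26 x 26 x 24 mm (z), about 20 g, edges rounded. Origin: its centre. At the start it stands in the top row (near tray y = -92 mm), bridging rows 1 and 2, near tray x = 0 mm.
- block8: clay block 26 x 26 x 24 mm (z), about 20 g, edges rounded. Origin: its centre. At the start it stands in the top row (near tray y = -92 mm), bridging rows 1 and 2, near tray x = 31 mm.
- plate: loose white porcelain plate, 120 mm across, 18 mm high, a bystander beyond the tray. Origin: centre of its underside.
- jar: loose glass jar, 70 mm across, 85 mm high, a bystander. Origin: centre of its underside.
- vial: loose small glass bottle, 36 mm across, 60 mm high, a bystander. Origin: centre of its underside.

How it is judged:
By the outcome, as a careful person would: the job done as asked, in the order asked, and still so for the second after the job is handed in, with the robot touching nothing.
It also fails if it takes over 72 s, if anything falls off the work surface, if the arm or the gripper's body presses on something with over 40 N, if the wrist force passes 120 N, or if a joint passes its speed limit or range.

## Working session

There is one attempt and no reset: what is moved stays moved. The work goes in short steps, Python scripts to look and compute and a tool call to move; the robot and the scene stay as the last step left them, time stands still between calls to the robot, and variables do not carry over. Pictures are saved under pics/ and viewed, at most 10 in all, crops included, and the job is handed in when it is done.

Besides the shell and the picture viewer there is one more tool, called after "Call:" as a command line: name --argument value ..., lists and objects as JSON in quotes. carry_out: Moves the arm, as the interface text tells. Its arguments: {"type":"object","properties":{"deltas":{"type":"array"}},"required":["deltas"]}

```bash
ls; mkdir -p pics; python3 - <<'E'
from cell import ctrl
import cv2,numpy as np
s=ctrl.read_state();print({k:np.round(v,3) for k,v in s.items()},ctrl.grip_depth)
a=[ctrl.get_image(n) for n in("scene","top")]
for n,i in zip(("scene","top"),a): cv2.imwrite(f"pics/{n}0.png",i[:,:,::-1]); c=ctrl.calibration(n);print(n,{k:np.round(v,3).tolist() for k,v in c.items()})
E
```

```text
pics
{'clock': np.float64(0.0), 'qpos': array([ 1.075,  0.629,  0.038,  1.518, -0.027,  0.996, -0.02 ]), 'qd': array([ 0.001,  0.001, -0.002, -0.002, -0.002,  0.   , -0.001]), 'tau': array([-0.0000e+00, -5.6340e+01,  1.2260e+00, -1.9344e+01,  1.1000e-02,
        1.0000e-02, -0.0000e+00]), 'eef_pos': array([ 270.609, -590.303,  230.392]), 'tool_rot': array([-3.14,  0.  ,  0.43]), 'force': array([0.547, 0.285, 0.462]), 'torque': array([-0.004, -0.021,  0.009]), 'gripper_force': np.float64(0.0), 'width': np.float64(85.177)} 18.700000000000003
scene {'mtx': [[457.281, 0.0, 255.406], [0.0, 457.281, 183.809], [0.0, 0.0, 1.0]], 'distortion': [0.039, 0.0, 0.0, 0.0, 0.0], 'R': [[0.789, 0.614, 0.022], [0.393, -0.477, -0.786], [-0.472, 0.629, -0.618]], 't': [-467.526, -223.18, 1432.495]}
top {'mtx': [[457.854, 0.0, 246.582], [0.0, 457.854, 194.002], [0.0, 0.0, 1.0]], 'distortion': [-0.068, 0.0, 0.0, 0.0, 0.0], 'R': [[-0.022, -1.0, -0.012], [-0.993, 0.024, -0.12], [0.12, 0.009, -0.993]], 't': [-38.131, 631.515, 1041.445]}
```

View pics/top0.png

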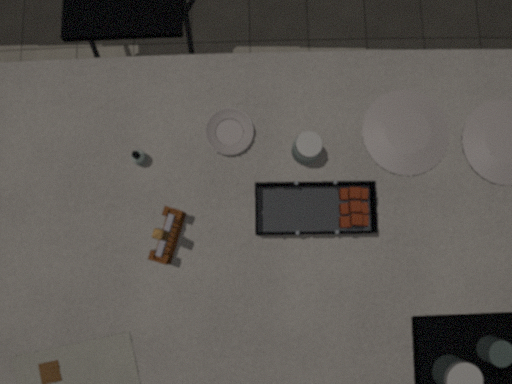

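View pics/scene0.png

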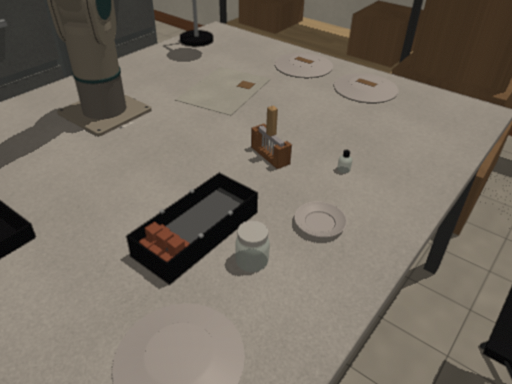

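The top view shows the tray at cols 255–376, rows 181–235, with the heap at the right (cols 340–370, world −y). The cradle with the rake is near (168,235), the jar near (309,146), the plate at (230,132) and the bottle at (138,157). Next I'll measure these.

```bash
cat > h.py <<'E'
from cell import ctrl
import cv2,numpy as np
def ray(n,px,z,c=None):
    c=c or ctrl.calibration(n); R=np.array(c["R"]);t=np.array(c["t"])
    u=cv2.undistortPoints(np.array(px,float).reshape(-1,1,2),np.array(c["mtx"]),np.array(c["distortion"])).reshape(-1,2)
    d=np.c_[u,np.ones(len(u))]@R; o=-R.T@t
    return o+d*((z-o[2])/d[:,2])[:,None]
def proj(n,X,c=None):
    c=c or ctrl.calibration(n)
    return cv2.projectPoints(np.array(X,float).reshape(-1,1,3),cv2.Rodrigues(np.array(c["R"]))[0],np.array(c["t"],float),np.array(c["mtx"]),np.array(c["distortion"]))[0].reshape(-1,2)
def big(m):
    cs=cv2.findContours(m.astype(np.uint8),cv2.RETR_EXTERNAL,cv2.CHAIN_APPROX_NONE)[0]
    return sorted(cs,key=cv2.contourArea)[::-1]
E
python3 - <<'E'
from h import *
im=cv2.imread("pics/top0.png"); hsv=cv2.cvtColor(im,cv2.COLOR_BGR2HSV)
m=np.zeros(im.shape[:2]);m[170:245,245:390]=(im.max(2)<40)[170:245,245:390]
c=big(m)[0];X=ray("top",c.reshape(-1,2),62)
print("tray",cv2.minAreaRect(X[:,:2].astype(np.float32)))
m=np.zeros(im.shape[:2]);m[195:275,140:200]=((hsv[...,1]>90)&(hsv[...,0]<20))[195:275,140:200]
for c in big(m)[:4]:
    X=ray("top",c.reshape(-1,2),65);print(cv2.contourArea(c),cv2.boundingRect(c),cv2.minAreaRect(X[:,:2].astype(np.float32)))
a=cv2.resize(im[195:275,135:215],None,fx=7,fy=7,interpolation=2)
b=cv2.imread("pics/scene0.png")[95:175,240:300]
b=cv2.resize(b,(420,560),interpolation=2)
a=cv2.resize(a,(400,400));b=cv2.resize(b,(300,400));cv2.imwrite("pics/cr.png",np.clip(np.hstack([a,b])*1.8,0,255))
E
```

```text
tray ((592.0453491210938, -211.7244110107422), (277.43072509765625, 118.77134704589844), 89.4278335571289)
699.0 (149, 207, 36, 57) ((537.7078857421875, 133.92626953125), (58.24707794189453, 125.09834289550781), 72.18486022949219)[ WARN:0@0.106] global loadsave.cpp:1063 imwrite_ Unsupported depth image for selected encoder is fallbacked to CV_8U.
```

View pics/cr.png

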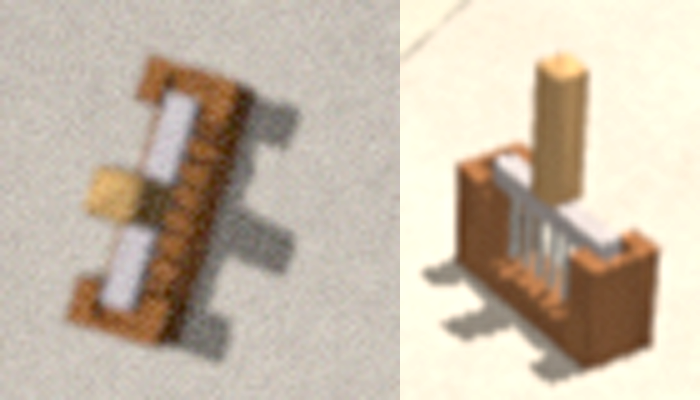

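The crop shows the crossbar running diagonally (crop ends about (182,95) and (122,303)), with the handle top near (113,195).

```bash
cat >> h.py <<'E'
def tool(d,yaw):  # world shift -> tool shift (m), tool down
    c,s=np.cos(yaw),np.sin(yaw); return np.round([(d[0]*c+d[1]*s)/1e3,(d[0]*s-d[1]*c)/1e3,-d[2]/1e3],4)
def st(): 
    s=ctrl.read_state(); print("clk",round(float(s["clock"]),2),"p",np.round(s["eef_pos"],1),"rpy",np.round(np.degrees(s["tool_rot"]),1),"F",np.round(s["force"],1),"w",round(float(s["width"]),1),"g",round(float(s["gripper_force"]),1)); return s
E
python3 - <<'E'
from h import *
X=ray("top",[[135+182/5,195+95/5],[135+122/5,195+303/5]],69);print(X,np.degrees(np.arctan2(*(X[0]-X[1])[1::-1])),X.mean(0))
print("handle",ray("top",[[157.6,234]],149))
# stereo with scene: handle top centre approx
print(ray("scene",[[240+162/5,95+65/5]],149))
s=st();p=s["eef_pos"];y=s["tool_rot"][2]
print(tool(np.array([535,50,400])-p,y), tool(np.array([535,50,400])-p,np.radians(-16)))
c=ctrl.calibration("wrist");R=np.array(c["R"]);o=-R.T@np.array(c["t"]);print(o-p,R[2],R[0],c["mtx"][0])
E
```

```text
[[584.76273743 119.78498205  69.        ]
 [490.90788575 147.56224527  69.        ]] -16.48663599128691 [537.83531159 133.67361366  69.        ]
handle [[536.85731037 135.10669221 149.        ]]
[[537.40993592 136.38956611 149.        ]]
clk 0.1 p [ 270.7 -590.4  230.5] rpy [-179.9   -0.    24.6] F [-0.6  0.4  0.3] w 85.5 g 0.0
[ 0.5071 -0.472  -0.1695] [ 0.0776 -0.6884 -0.1695]
[ 67.94003126  30.11321874 142.9877165 ] [-0.26669599 -0.12114507 -0.95613656] [ 4.16106391e-01 -9.09315537e-01 -8.52189119e-04] [293.0128209    0.         259.11029567]
```

Call:
carry_out --deltas '[0,0,10.2,0,0,-0.02,-1,0,0,10.2,0,0,-0.02,-1,0,0,10.2,0,0,-0.02,-1,0,0,10.4,0,0,-0.01,-1,0,0,0,0.004,-0.04,0,-1,0,0,0,0.004,-0.058,0,-1,0,0,0,0.004,-0.058,0,-1,0,0,0,0.004,-0.058,0,-1,0,0,0,0.004,-0.058,0,-1,0,0,0,0.004,-0.058,0,-1,0,0,0,0.004,-0.058,0,-1,0,0,0,0.004,-0.058,0,-1]'

```text
clock: 1.6
eef_pos: [427.6, -170.1, 301.2]
tool_rot: [-3.142, -0.0, -0.286]
force: [1.5, -0.3, -0.4]
width: 85.5
gripper_force: 0.0
```

Call:
carry_out --deltas '[0,0,0,0.004,-0.058,0,-1,0,0,0,0.004,-0.058,0,-1,0,0,0,0.004,-0.058,0,-1,0,0,0,0.004,-0.058,0,-1,0,0,0,0.003,-0.05,0,-1,0,0,0,0,-0.035,0,-1,0,0,0,0,0,0,-1,0,0,0,0,0,0,-1]'

```text
clock: 2.6
eef_pos: [534.5, 125.7, 300.9]
tool_rot: [3.14, 0.001, -0.287]
force: [0.7, -0.5, -0.3]
width: 85.3
gripper_force: 0.0
```

```bash
python3 - <<'E'
from h import *
s=st();np.save("wc.npy",ctrl.calibration("wrist"),allow_pickle=True)
im=ctrl.get_image("wrist");cv2.imwrite("pics/w1.png",im[:,:,::-1])
c=ctrl.calibration("wrist");print(proj("wrist",[[537.4,134.7,149],[537.4,134.7,69]]))
E
```

```text
clk 2.6 p [534.5 125.7 300.9] rpy [179.9   0.  -16.4] F [ 0.7 -0.5 -0.3] w 85.3 g 0.0
[[248.43626583 178.1940133 ]
 [250.42406805 163.04158939]]
```

View pics/w1.png

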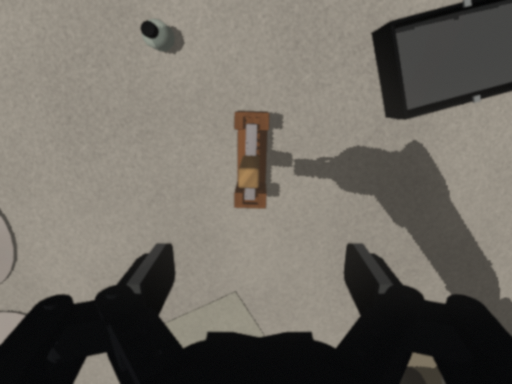

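The wrist view has the handle top at (248,178) as projected, and the crossbar running vertically from about (251,125) to (250,200). I'll refine the angle.

```bash
python3 - <<'E'
from h import *
c=np.load("wc.npy",allow_pickle=True).item()
im=cv2.imread("pics/w1.png");h=cv2.cvtColor(im,cv2.COLOR_BGR2HSV)
m=np.zeros(im.shape[:2]);m[105:215,225:280]=((h[...,1]>100)&(h[...,0]<18))[105:215,225:280]
k=big(m)[0];print(cv2.boundingRect(k),cv2.minAreaRect(ray("wrist",k.reshape(-1,2),65,c)[:,:2].astype(np.float32)))
b=np.zeros(im.shape[:2]);b[115:205,243:262]=((im[...,0].astype(int)>=im[...,2]-3)&(im[...,1]>110))[115:205,243:262]
for k in big(b)[:2]: r=cv2.minAreaRect(ray("wrist",k.reshape(-1,2),69,c)[:,:2].astype(np.float32));print(cv2.boundingRect(k),r)
w=np.zeros(im.shape[:2]);w[155:192,232:265]=((h[...,2]>170)&(h[...,1]>70))[155:192,232:265]
for k in big(w)[:2]: print(cv2.boundingRect(k),cv2.minAreaRect(ray("wrist",k.reshape(-1,2),149,c)[:,:2].astype(np.float32)))
E
```

```text
(235, 112, 34, 96) ((538.217041015625, 134.2642059326172), (41.93788146972656, 126.67171478271484), 72.22307586669922)
```

Call:
carry_out --deltas '[0,0,0.8,0.0006,-0.0094,0.03,-1,0,0,0,0,0,0.04,-1,0,0,0,0,0,0.04,-1,0,0,0,0,0,0.04,-1,0,0,0,0,0,0.03,-1,0,0,0,0,0,0.02,-1,0,0,0,0,0,0.012,-1,0,0,0,0,0,0,-1,0,0,0,0,0,0,0,0,0,0,0,0,0,0.5,0,0,0,0,0,0,1,0,0,0,0,0,0,1]'

```text
clock: 4.15
eef_pos: [538.5, 135.9, 89.9]
tool_rot: [-3.141, -0.001, -0.3]
force: [-0.0, 0.9, 3.9]
width: 21.2
gripper_force: 58.6
```

Call:
carry_out --deltas '[0,0,0,0,0,0,1,0,0,0,0,0,0,1,0,0,0,0,0,0,1,0,0,0,0,0,0,1]'

```text
clock: 4.65
eef_pos: [538.5, 135.9, 89.9]
tool_rot: [-3.141, -0.001, -0.3]
force: [-1.6, 0.2, 6.6]
width: 21.0
gripper_force: 58.7
```

Call:
carry_out --deltas '[0,0,0,0,0,-0.01,1,0,0,0,0,0,-0.03,1,0,0,0,0,0,-0.04,1,0,0,-8.3,0,0,-0.04,1,0,0,-8.3,0,0,0,1,0,0,0,0.007,0.03,0,1,0,0,0,0.01,0.058,0,1,0,0,0,0.01,0.058,0,1,0,0,0,0.01,0.058,0,1,0,0,0,0.01,0.058,0,1,0,0,0,0.01,0.055,0,1,0,0,0,0,0.03,0,1]'

```text
clock: 6.15
eef_pos: [591.0, -216.5, 209.2]
tool_rot: [3.14, 0.001, -0.014]
force: [-0.8, -0.2, -1.3]
width: 20.9
gripper_force: 58.9
```

```bash
python3 - <<'E'
from h import *
s=st();c=ctrl.calibration("wrist");np.save("wc.npy",c,allow_pickle=True)
im=ctrl.get_image("wrist")[:,:,::-1];cv2.imwrite("pics/w2.png",im)
t=ctrl.get_image("top")[:,:,::-1];cv2.imwrite("pics/t2.png",t)
E
```

```text
clk 6.15 p [ 591.  -216.5  209.2] rpy [179.9   0.   -0.8] F [-0.8 -0.2 -1.3] w 20.9 g 58.9
```

View pics/w2.png

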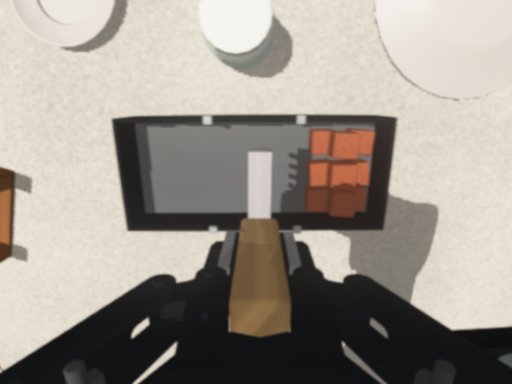

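The wrist view shows the rake held upright over mid-tray. The outer rim corners are at about (113,118), (396,118), (384,230) and (128,230), with tabs at (207,119), (301,119), (213,230) and (297,230).

```bash
python3 - <<'E'
from h import *
c=np.load("wc.npy",allow_pickle=True).item()
im=cv2.imread("pics/w2.png")
m=np.zeros(im.shape[:2]);m[108:240,100:410]=(im.max(2)<45)[108:240,100:410]; m[232:,:]=0
k=max(big(m),key=lambda k:cv2.boundingRect(k)[2]);h=cv2.convexHull(k);print(cv2.boundingRect(k))
q=np.array([[113,117],[396,117],[384,231],[128,231]]);X=ray("wrist",q,62,c);print(X.round(1),X.mean(0))
f=ray("wrist",[[207.5,119.5],[301,119.5],[297.3,229.8],[213,229.8]],62,c);print(f.round(1),f.mean(0))
e=f[0]-f[1];print(np.degrees(np.arctan2(e[1],e[0]))-90)
e=X[0]-X[1];print(np.degrees(np.arctan2(e[1],e[0]))-90)
print("heap px z48+bed: ",ray("wrist",[[310,129],[332,129],[309,209]],70,c).round(1))
# top rerun
E
```

```text
(115, 122, 131, 107)
[[ 655.8  -76.3   62. ]
 [ 651.6 -352.3   62. ]
 [ 530.4 -353.5   62. ]
 [ 534.9  -73.8   62. ]] [ 593.17277093 -213.95606205   62.        ]
[[ 651.2 -168.8   62. ]
 [ 649.8 -259.1   62. ]
 [ 533.8 -258.2   62. ]
 [ 535.3 -167.1   62. ]] [ 592.50265849 -213.30083801   62.        ]
-0.8897717579220057
-0.8887980398554873
heap px z48+bed:  [[ 641.3 -266.8   70. ]
 [ 641.1 -287.8   70. ]
 [ 560.5 -268.5   70. ]]
```

Call:
carry_out --deltas '[0,0,0,0.0013,0,0.03,1,0,0,0,0,0,0.035,1,0,0,0,0,0,0.024,1,0,0,0,0,0,0.006,1,0,0,0,0,0,0.001,1,0,0,0,0,0,0.001,1,0,0,0,0,0,0.001,1,0,0,0,0,0,0.001,1]'

```text
clock: 7.25
eef_pos: [593.2, -212.1, 110.9]
tool_rot: [3.141, -0.001, -0.01]
force: [-0.0, 0.1, -1.9]
width: 21.3
gripper_force: 58.9
```

Call:
carry_out --deltas '[0,0,0,0,0,0.001,1,0,0,0,0,0,0.001,1,0,0,0,0,0,0.001,1]'

```text
clock: 7.62
eef_pos: [593.0, -211.9, 107.2]
tool_rot: [-3.142, -0.0, -0.01]
force: [0.2, 0.3, -1.6]
width: 21.5
gripper_force: 58.9
```

Call:
carry_out --deltas '[0,0,0,0,0,0.001,1,0,0,0,0,0,0.001,1]'

```text
clock: 7.88
eef_pos: [593.0, -211.9, 105.2]
tool_rot: [-3.142, -0.0, -0.01]
force: [-0.4, -1.3, -1.4]
width: 21.4
gripper_force: 58.9
```

Call:
carry_out --deltas '[0,0,0,0,0,0.0008,1,0,0,0,0,0,0,1]'

```text
clock: 8.12
eef_pos: [592.9, -211.9, 104.4]
tool_rot: [-3.142, 0.0, -0.01]
force: [-0.8, 0.1, -1.1]
width: 21.3
gripper_force: 58.9
```

Call:
carry_out --deltas '[0,0,0,0,0,0.0008,1,0,0,0,0,0,0,1]'

```text
clock: 8.38
eef_pos: [592.9, -211.9, 103.7]
tool_rot: [-3.142, 0.0, -0.01]
force: [-0.2, 0.1, -0.5]
width: 21.4
gripper_force: 58.9
```

Call:
carry_out --deltas '[0,0,0,0,0,0.001,1,0,0,0,0,0,0,1]'

```text
clock: 8.62
eef_pos: [592.9, -211.9, 102.6]
tool_rot: [-3.142, 0.0, -0.01]
force: [0.8, -0.1, -1.4]
width: 21.2
gripper_force: 58.9
```

Call:
carry_out --deltas '[0,0,0,0,0,0.0005,1,0,0,0,0,0,0,1]'

```text
clock: 8.88
eef_pos: [592.9, -211.9, 102.2]
tool_rot: [-3.142, 0.0, -0.01]
force: [0.3, 0.2, -2.1]
width: 21.7
gripper_force: 58.9
```

Call:
carry_out --deltas '[0,0,0,0,0,0.001,1,0,0,0,0,0,0,1]'

```text
clock: 9.12
eef_pos: [592.9, -211.9, 101.1]
tool_rot: [-3.142, 0.0, -0.01]
force: [-0.5, 0.4, -1.7]
width: 21.1
gripper_force: 58.9
```

Call:
carry_out --deltas '[0,0,0,0,0,0.001,1,0,0,0,0,0,0,1]'

```text
clock: 9.38
eef_pos: [592.9, -211.9, 100.1]
tool_rot: [-3.142, 0.0, -0.01]
force: [-0.4, -0.2, -0.7]
width: 21.2
gripper_force: 58.9
```

Call:
carry_out --deltas '[0,0,0,0,0,0.0008,1,0,0,0,0,0,0,1]'

```text
clock: 9.62
eef_pos: [592.9, -211.9, 99.4]
tool_rot: [-3.142, 0.0, -0.01]
force: [-0.5, -0.3, -2.6]
width: 21.3
gripper_force: 58.9
```

Call:
carry_out --deltas '[0,0,0,0,0,0.0008,1,0,0,0,0,0,0,1]'

```text
clock: 9.88
eef_pos: [593.1, -212.0, 98.9]
tool_rot: [3.142, -0.0, -0.01]
force: [-0.3, -0.0, 0.9]
width: 21.4
gripper_force: 59.3
```

```bash
python3 - <<'E'
from h import *
# bed height from w2: visible far-side bed edge against far inner wall; compare bed length seen vs 270
c=np.load("wc.npy",allow_pickle=True).item()
im=cv2.imread("pics/w2.png").max(2)
print(im[170,100:160].tolist());print(im[114:140,200].tolist())
for z in (14,18,22,26): 
    t=np.radians(-.8);R=np.array([[np.cos(t),-np.sin(t)],[np.sin(t),np.cos(t)]])
    P=np.array([[55,135],[55,40],[0,135]])@R.T+[592.4,-212.8];print(z,proj("wrist",np.c_[P,[z]*3],c).round(1).tolist())
E
```

```text
[227, 226, 226, 226, 225, 224, 223, 223, 223, 224, 225, 225, 226, 226, 226, 226, 220, 200, 161, 109, 64, 44, 38, 36, 34, 33, 32, 32, 32, 31, 31, 31, 32, 31, 32, 31, 32, 31, 33, 40, 52, 62, 68, 68, 69, 68, 68, 69, 69, 73, 81, 96, 108, 117, 120, 121, 121, 121, 120, 121]
[185, 132, 82, 63, 63, 63, 61, 63, 69, 77, 82, 94, 116, 127, 131, 130, 130, 129, 128, 129, 128, 128, 129, 128, 128, 128]
14 [[135.7, 120.8], [219.0, 120.0], [141.0, 168.2]]
18 [[134.3, 121.0], [218.5, 120.2], [139.7, 168.9]]
22 [[132.8, 121.2], [218.1, 120.4], [138.4, 169.7]]
26 [[131.3, 121.4], [217.6, 120.6], [137.1, 170.4]]
```

Call:
carry_out --deltas '[0,0,0,0,0,0.0004,1,0,0,0,0,0,0,1]'

```text
clock: 10.12
eef_pos: [593.1, -212.0, 98.8]
tool_rot: [3.141, -0.0, -0.01]
force: [-1.8, 0.1, 5.3]
width: 21.6
gripper_force: 59.6
```

Call:
carry_out --deltas '[0,0,0,0,0,-0.022,1,0,0,0,0,0,-0.05,1,0,0,0,-0.0007,0.03,0,1,0,0,0,0,0.045,0,1,0,0,0,0,0.03,0,1,0,0,0,0,0.01,0,1,0,0,0,0,0,0.02,1,0,0,0,0,0,0.015,1,0,0,0,0,0,0.006,1,0,0,0,0,0,0,1]'

```text
clock: 11.38
eef_pos: [591.2, -326.1, 128.8]
tool_rot: [-3.141, 0.001, -0.009]
force: [-0.7, -0.3, -0.6]
width: 21.7
gripper_force: 59.0
```

```bash
python3 - <<'E'
from h import *
s=st();t=np.radians(-.8);d=s["eef_pos"][:2]-[592.4,-212.8];print("tray",d[0]*np.cos(t)+d[1]*np.sin(t),-d[0]*np.sin(t)+d[1]*np.cos(t))
im=ctrl.get_image("wrist")[:,:,::-1];cv2.imwrite("pics/w3.png",im)
E
```

```text
clk 11.38 p [ 591.2 -326.1  128.8] rpy [-180.     0.    -0.5] F [-0.7 -0.3 -0.6] w 21.7 g 59.0
tray 0.33240219311840336 -113.3137824768271
```

View pics/w3.png

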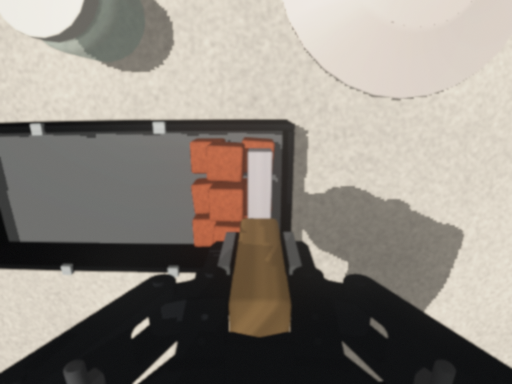

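The rake stands behind the top row with the crossbar at (260,185) and the top blocks just left of it, at cols 208–245. Stroke 1 pushes the top row off.

Call:
carry_out --deltas '[0,0,0,0,-0.003,0,1,0,0,0,0,-0.006,0,1,0,0,0,0,-0.006,0,1,0,0,0,0,-0.006,0,1,0,0,0,0,-0.006,0,1,0,0,0,0,-0.006,0,1,0,0,0,0,-0.006,0,1,0,0,0,0,-0.006,0,1,0,0,0,0,-0.006,0,1,0,0,0,0,-0.006,0,1,0,0,0,0,-0.006,0,1,0,0,0,0,-0.003,0,1]'

```text
clock: 12.92
eef_pos: [591.8, -260.2, 129.1]
tool_rot: [-3.141, 0.0, -0.009]
force: [-0.7, -0.5, -2.1]
width: 21.6
gripper_force: 58.9
```

```bash
python3 - <<'E'
from h import *
st();a=ctrl.get_image("scene")[100:300,90:300,::-1];b=ctrl.get_image("wrist")[90:290,:,::-1]
cv2.imwrite("pics/c4.png",np.vstack([np.hstack([cv2.resize(a,(440,420),interpolation=2),cv2.resize(ctrl.get_image("top")[165:245,245:315+75,::-1],(360,420),interpolation=2)]),cv2.resize(b[:90],(800,150))]))
E
```

```text
clk 12.93 p [ 591.8 -260.2  129.1] rpy [-180.     0.    -0.5] F [-0.7 -0.5 -2.1] w 21.6 g 58.9
```

View pics/c4.png

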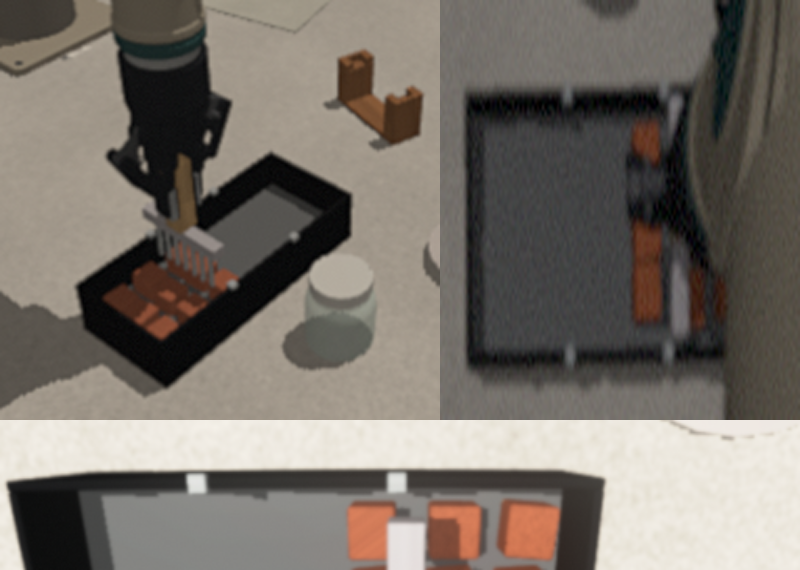

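The three top blocks now lie flat ahead of the rake, in the wrist strip at cols 348–395. Row 2 (cols 430–480) and row 1 (cols 500–555) stayed put. Next I'll measure the gap.

```bash
cat >> h.py <<'E'
T=np.radians(-.8)
def tray(X): d=X[:,:2]-[592.4,-212.8]; return np.c_[d[:,0]*np.cos(T)+d[:,1]*np.sin(T),-d[:,0]*np.sin(T)+d[:,1]*np.cos(T)]
def blocks(im,c,z=43,v=150):
    h=cv2.cvtColor(im,cv2.COLOR_BGR2HSV); m=((h[...,0]<14)&(h[...,1]>110)&(h[...,2]>v)).astype(np.uint8)
    m=cv2.morphologyEx(m,cv2.MORPH_OPEN,np.ones((3,3)))
    for k in big(m)[:14]:
        if cv2.contourArea(k)<60: break
        X=tray(ray("wrist",k.reshape(-1,2),z,c)); print("blk x",X[:,0].min().round(1),X[:,0].max().round(1),"y",X[:,1].min().round(1),X[:,1].max().round(1),"px",cv2.boundingRect(k))
E
python3 - <<'E'
from h import *
c=ctrl.calibration("wrist");s=st();print(tray(s["eef_pos"][None]))
im=ctrl.get_image("wrist")[:,:,::-1].copy();cv2.imwrite("pics/w5.png",im)
for v in(150,195): blocks(im,c,43,v);print()
E
```

```text
clk 13.07 p [ 591.8 -260.8  129.2] rpy [180.    0.   -0.6] F [-0.7 -0.3 -1.4] w 21.3 g 58.9
[[ 4.60828949e-02 -4.79988796e+01]]
blk x -32.8 12.5 y -38.3 -17.6 px (221, 183, 26, 52)
blk x 21.1 47.5 y -125.1 -98.6 px (322, 140, 35, 34)
blk x 20.7 46.3 y -41.7 -18.9 px (221, 141, 30, 33)
blk x 21.7 46.5 y -85.5 -59.6 px (273, 141, 34, 32)
blk x 0.7 12.8 y -122.7 -96.9 px (318, 183, 32, 15)
blk x -2.8 12.6 y -84.4 -75.6 px (292, 183, 11, 19)

blk x 22.7 45.9 y -124.2 -99.9 px (323, 142, 33, 30)
blk x 21.6 44.8 y -40.1 -19.4 px (222, 143, 27, 30)
blk x -13.6 10.8 y -38.3 -18.5 px (222, 185, 25, 29)
blk x 22.6 45.0 y -84.2 -61.2 px (275, 143, 30, 29)
blk x 1.6 11.9 y -121.8 -98.6 px (320, 184, 29, 13)
blk x -29.1 -17.1 y -32.9 -18.5 px (223, 217, 18, 14)
blk x -0.2 11.8 y -83.4 -76.4 px (293, 184, 9, 15)
```

Call:
carry_out --deltas '[0,0,0,0,0.0025,0,1,0,0,0,0,0,0.002,1,0,0,0,0,0,0.001,1,0,0,0,0,0,0.001,1,0,0,0,0,0,0.001,1,0,0,0,0,0,0.001,1,0,0,0,0,0,0.001,1,0,0,0,0,0,0.001,1]'

```text
clock: 14.12
eef_pos: [591.8, -263.4, 121.2]
tool_rot: [3.142, -0.0, -0.01]
force: [-0.3, 0.7, -1.4]
width: 21.3
gripper_force: 58.9
```

Call:
carry_out --deltas '[0,0,0,0,0,0.005,1,0,0,0,0,0,0.005,1,0,0,0,0,0,0.005,1,0,0,0,0,0,0.003,1,0,0,0,0,0,0.001,1,0,0,0,0,0,0.001,1,0,0,0,0,0,0.0008,1,0,0,0,0,0,0,1]'

```text
clock: 15.12
eef_pos: [591.8, -263.4, 100.5]
tool_rot: [3.142, -0.0, -0.01]
force: [0.1, -0.4, -1.8]
width: 21.5
gripper_force: 58.9
```

Call:
carry_out --deltas '[0,0,0,0,0,0.0008,1,0,0,0,0,0,0.0006,1,0,0,0,0,0,0,1]'

```text
clock: 15.5
eef_pos: [591.8, -263.4, 99.1]
tool_rot: [3.142, -0.0, -0.01]
force: [1.0, 0.2, -1.4]
width: 21.2
gripper_force: 58.9
```

Call:
carry_out --deltas '[0,0,0,0,0,0.0003,1,0,0,0,0,-0.004,0,1,0,0,0,0,-0.006,0,1,0,0,0,0,-0.008,0,1]'

```text
clock: 16.0
eef_pos: [592.1, -245.7, 99.0]
tool_rot: [3.141, -0.001, -0.01]
force: [-0.1, -2.3, 0.5]
width: 21.2
gripper_force: 59.2
```

Call:
carry_out --deltas '[0,0,0,0,-0.009,0,1,0,0,0,0,-0.01,0,1,0,0,0,0,-0.01,0,1,0,0,0,0,-0.01,0,1,0,0,0,0,-0.01,0,1]'

```text
clock: 16.62
eef_pos: [592.6, -196.1, 98.9]
tool_rot: [3.141, -0.0, -0.01]
force: [0.3, -4.1, 2.1]
width: 21.4
gripper_force: 59.4
```

Call:
carry_out --deltas '[0,0,0,0,-0.01,0,1,0,0,0,0,-0.01,0,1,0,0,0,0,-0.01,0,1,0,0,0,0,-0.01,0,1,0,0,0,0,-0.008,0,1,0,0,0,0,-0.004,0,1,0,0,0,0,0,0,1]'

```text
clock: 17.5
eef_pos: [593.0, -143.2, 98.8]
tool_rot: [-3.14, 0.0, -0.009]
force: [0.9, -1.8, 4.5]
width: 21.4
gripper_force: 59.6
```

Call:
carry_out --deltas '[0,0,0,0,0.002,-0.01,1,0,0,0,0,0,-0.03,1,0,0,0,0,0.02,-0.03,1,0,0,0,0,0.045,0,1,0,0,0,0,0.045,0,1,0,0,0,0,0.035,0,1,0,0,0,0,0.0145,0,1,0,0,0,0,0,0,1]'

```text
clock: 18.5
eef_pos: [590.9, -305.5, 168.2]
tool_rot: [-3.14, 0.001, -0.011]
force: [-0.3, 0.5, -1.7]
width: 20.9
gripper_force: 59.0
```

```bash
python3 - <<'E'
from h import *
c=ctrl.calibration("wrist");s=st();print(tray(s["eef_pos"][None]))
im=ctrl.get_image("wrist")[:,:,::-1].copy();cv2.imwrite("pics/w6.png",im)
for v in(150,195): blocks(im,c,43,v);print()
E
```

```text
clk 18.5 p [ 590.9 -305.5  168.2] rpy [-1.799e+02  1.000e-01 -6.000e-01] F [-0.3  0.5 -1.7] w 20.9 g 59.0
[[ -0.21376654 -92.66793857]]
blk x 21.7 45.6 y -84.2 -60.1 px (223, 136, 27, 27)
blk x 21.0 44.9 y 74.0 96.4 px (57, 138, 25, 26)
blk x -12.5 12.2 y -81.1 -59.3 px (223, 172, 24, 26)
blk x -11.9 11.3 y 74.3 96.5 px (63, 173, 25, 24)
blk x -42.8 -19.6 y -80.8 -57.3 px (222, 204, 25, 23)
blk x -40.7 -17.0 y 74.6 96.8 px (68, 201, 24, 23)
blk x 28.3 46.6 y -124.3 -99.6 px (266, 135, 28, 21)
```

View pics/w6.png

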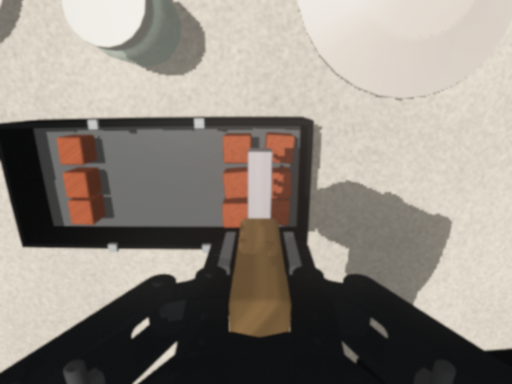

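The wrist view shows three blocks at the far end (cols 57–100, tray y about 85), with row 2 at cols 223–250 and row 1 at cols 266–294. The rake is over the gap between those two rows.

Call:
carry_out --deltas '[0,0,0,0,-0.0005,0.018,1,0,0,0,0,0,0.016,1,0,0,0,0,0,0.005,1,0,0,0,0,0,0.002,1,0,0,0,0,0,0.001,1,0,0,0,0,0,0.001,1,0,0,0,0,0,0.001,1,0,0,0,0,0,0.001,1,0,0,0,0,0,0.001,1,0,0,0,0,0,0,1]'

```text
clock: 19.8
eef_pos: [591.2, -305.4, 122.6]
tool_rot: [-3.141, 0.0, -0.01]
force: [1.3, 1.3, -1.0]
width: 21.1
gripper_force: 59.0
```

Call:
carry_out --deltas '[0,0,0,0,0,0.002,1,0,0,0,0,0,0.005,1,0,0,0,0,0,0.006,1,0,0,0,0,0,0.005,1,0,0,0,0,0,0.002,1,0,0,0,0,0,0.001,1,0,0,0,0,0,0.001,1,0,0,0,0,0,0,1]'

```text
clock: 20.8
eef_pos: [591.4, -305.4, 100.8]
tool_rot: [3.142, -0.0, -0.01]
force: [-0.3, -0.9, -1.8]
width: 21.4
gripper_force: 59.0
```

Call:
carry_out --deltas '[0,0,0,0,0,0.0008,1,0,0,0,0,0,0.0005,1,0,0,0,0,0,0.0003,1,0,0,0,0,0,0,1]'

```text
clock: 21.3
eef_pos: [591.3, -305.4, 99.1]
tool_rot: [3.142, -0.0, -0.01]
force: [0.4, 0.1, -1.9]
width: 21.7
gripper_force: 59.0
```

Call:
carry_out --deltas '[0,0,0,0,0,0.0004,1,0,0,0,0,-0.003,0,1,0,0,0,0,-0.005,0,1,0,0,0,0,-0.008,0,1]'

```text
clock: 21.8
eef_pos: [591.6, -289.8, 99.0]
tool_rot: [3.14, -0.001, -0.011]
force: [-0.0, -1.1, 0.7]
width: 21.5
gripper_force: 59.2
```

Call:
carry_out --deltas '[0,0,0,0,-0.01,0,1,0,0,0,0,-0.01,0,1,0,0,0,0,-0.01,0,1,0,0,0,0,-0.01,0,1,0,0,0,0,-0.01,0,1,0,0,0,0,-0.008,0,1,0,0,0,0,-0.005,0,1,0,0,0,0,0,0,1]'

```text
clock: 22.8
eef_pos: [592.2, -225.3, 98.8]
tool_rot: [-3.14, 0.0, -0.009]
force: [-0.4, -0.2, 4.2]
width: 21.4
gripper_force: 59.5
```

Call:
carry_out --deltas '[0,0,0,0,0.002,-0.01,1,0,0,0,0,0,-0.04,1,0,0,0,0,0,-0.05,1,0,0,0,0,0,-0.012,1,0,0,0,0,0,0,1]'

```text
clock: 23.42
eef_pos: [592.0, -228.1, 211.0]
tool_rot: [-3.141, -0.0, -0.01]
force: [-0.1, 0.5, -1.5]
width: 21.7
gripper_force: 59.0
```

```bash
python3 - <<'E'
from h import *
c=ctrl.calibration("wrist");s=st();print(tray(s["eef_pos"][None]))
im=ctrl.get_image("wrist")[:,:,::-1].copy();cv2.imwrite("pics/w7.png",im)
blocks(im,c,43,130)
d=np.array([538.5,135.9,0])-s["eef_pos"];print(tool(d,s["tool_rot"][2]))
E
```

```text
clk 23.43 p [ 592.  -228.1  211. ] rpy [-180.    -0.    -0.6] F [-0.1  0.5 -1.5] w 21.7 g 59.0
[[ -0.23000707 -15.27145797]]
blk x 21.6 47.1 y -125.1 -98.2 px (336, 131, 27, 25)
blk x 21.0 46.4 y -9.6 15.0 px (230, 131, 24, 25)
blk x 19.9 45.5 y 72.2 95.4 px (154, 132, 23, 25)
blk x -13.6 12.3 y 72.5 95.7 px (157, 163, 22, 24)
blk x -9.6 12.9 y -123.3 -96.5 px (333, 163, 25, 21)
blk x -40.8 -15.9 y 72.8 96.0 px (159, 188, 22, 22)
blk x -12.3 13.5 y -2.0 14.7 px (231, 162, 16, 24)
blk x -44.0 -18.0 y -1.7 15.5 px (231, 190, 16, 23)
blk x -85.7 -17.5 y 281.0 303.5 px (0, 189, 4, 54)
[-0.0571 -0.3634  0.211 ]
```

All blocks lie in three rows at tray y of about −112, +2 and +84, one row per third. Now I'll return the rake.

Call:
carry_out --deltas '[0,0,0,-0.005,-0.03,0,1,0,0,0,-0.008,-0.05,0,1,0,0,0,-0.009,-0.055,0,1,0,0,0,-0.009,-0.055,0,1,0,0,0,-0.009,-0.055,0,1,0,0,0,-0.009,-0.055,0,1,0,0,0,-0.008,-0.04,0,1,0,0,0,0,-0.0234,0,1,0,0,8.3,0,0,0,1,0,0,8.3,0,0,0,1,0,0,0,0,0,0,1]'

```text
clock: 24.85
eef_pos: [537.4, 135.4, 208.9]
tool_rot: [3.139, 0.003, -0.298]
force: [0.3, 0.2, -2.1]
width: 21.3
gripper_force: 58.9
```

```bash
python3 - <<'E'
from h import *
s=st();d=np.array([538.5,135.9,0])-s["eef_pos"];print(tool(d,s["tool_rot"][2]),np.degrees(s["tool_rot"][2])+17.2)
c=ctrl.calibration("wrist");im=ctrl.get_image("wrist")[:,:,::-1];cv2.imwrite("pics/w8.png",im)
t=np.radians(-17.3);R=np.array([[np.cos(t),-np.sin(t)],[np.sin(t),np.cos(t)]])
P=np.array([[64,22],[64,-22]])@R.T+[538.2,134.5];print(proj("wrist",np.c_[P,[65,65]],c),proj("wrist",[[538.5,135.9,65]],c))
E
```

```text
clk 24.85 p [537.4 135.4 208.9] rpy [179.9   0.2 -17.1] F [ 0.3  0.2 -2.1] w 21.3 g 58.9
[ 0.0009 -0.0008  0.2089] 0.12524103649459306
[[235.41751762 113.39955806]
 [281.78207527 113.54876633]] [[257.01449511 178.89465434]]
```

View pics/w8.png

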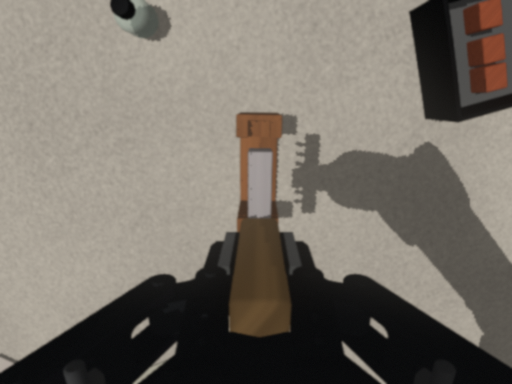

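The crossbar (cols 248–271) is centred on the cradle (cols 237–282) and parallel to it. Lowering.

Call:
carry_out --deltas '[0,0,0.1,0.0009,-0.0008,0.03,1,0,0,0,0,0,0.03,1,0,0,0,0,0,0.03,1,0,0,0,0,0,0.01,1,0,0,0,0,0,0.003,1,0,0,0,0,0,0.003,1,0,0,0,0,0,0.003,1,0,0,0,0,0,0.003,1,0,0,0,0,0,0,1]'

```text
clock: 26.02
eef_pos: [539.8, 136.1, 98.7]
tool_rot: [-3.142, 0.0, -0.301]
force: [-1.0, 0.3, -1.3]
width: 21.7
gripper_force: 59.0
```

Call:
carry_out --deltas '[0,0,0,0,0,0.002,1,0,0,0,0,0,0.001,1,0,0,0,0,0,0,1]'

```text
clock: 26.4
eef_pos: [539.8, 136.0, 95.6]
tool_rot: [3.142, 0.0, -0.301]
force: [-0.1, 0.3, -1.6]
width: 21.1
gripper_force: 59.0
```

Call:
carry_out --deltas '[0,0,0,-0.0012,0,0.002,1,0,0,0,0,0,0.001,1,0,0,0,0,0,0.001,1,0,0,0,0,0,0.001,1,0,0,0,0,0,0,1]'

```text
clock: 27.02
eef_pos: [538.7, 136.4, 90.6]
tool_rot: [3.142, 0.0, -0.302]
force: [-0.1, 0.2, -2.8]
width: 21.3
gripper_force: 59.0
```

Call:
carry_out --deltas '[0,0,0,0,0,0.0005,1,0,0,0,0,0,0,1]'

```text
clock: 27.28
eef_pos: [538.7, 136.4, 90.2]
tool_rot: [-3.142, -0.0, -0.301]
force: [-0.1, 1.0, -2.1]
width: 21.7
gripper_force: 59.0
```

Call:
carry_out --deltas '[0,0,0,0,0,0.0005,1,0,0,0,0,0,0,1]'

```text
clock: 27.52
eef_pos: [538.8, 136.4, 89.9]
tool_rot: [-3.141, -0.0, -0.302]
force: [-0.6, -0.2, 1.5]
width: 21.3
gripper_force: 59.4
```

Call:
carry_out --deltas '[0,0,0,0,0,0.0004,1,0,0,0,0,0,0,1]'

```text
clock: 27.78
eef_pos: [538.8, 136.4, 89.9]
tool_rot: [-3.141, -0.0, -0.302]
force: [-1.5, -0.1, 4.7]
width: 21.3
gripper_force: 60.1
```

Seated. I'll release, then back up straight.

Call:
carry_out --deltas '[0,0,0,0,0,0,0.4,0,0,0,0,0,0,0,0,0,0,0,0,0,-1,0,0,0,0,0,0,-1,0,0,0,0,0,0,-1,0,0,0,0,0,0,-1,0,0,0,0,0,-0.02,-1,0,0,0,0,0,-0.04,-1,0,0,0,0,0,-0.05,-1,0,0,0,0,0,-0.05,-1,0,0,0,0,0,-0.05,-1,0,0,0,0,0,0,-1]'

```text
clock: 29.28
eef_pos: [541.1, 137.0, 303.6]
tool_rot: [-3.137, -0.007, -0.302]
force: [-0.5, -0.0, -1.4]
width: 85.8
gripper_force: 0.0
```

```bash
python3 - <<'E'
from h import *
s=st();im=ctrl.get_image("wrist")[:,:,::-1];b=ctrl.get_image("scene")[90:290,110:310,::-1]
cv2.imwrite("pics/f.png",np.hstack([cv2.resize(im,(400,300)),cv2.resize(b,(400,300),interpolation=2)]))
E
```

```text
clk 29.27 p [541.1 137.  303.6] rpy [-179.7   -0.4  -17.3] F [-0.5 -0.  -1.4] w 85.8 g 0.0
```

View pics/f.png

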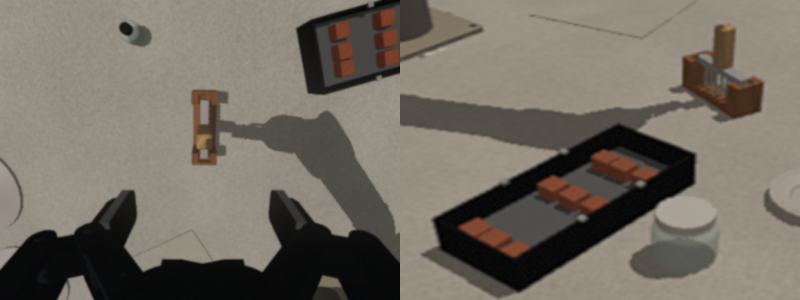

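The final view shows the rake upright in the cradle (scene half, about (725,75)) and three rows of three blocks in the tray. I'm handing in the job.

```bash
python3 -c "
from cell import ctrl
print(ctrl.finish_job())"
```

```text
the job is handed in; nothing more can be done
None
```

I raked the blocks into a single layer with three in each third of the tray, set the rake back upright in its cradle and let go; the force readings on the bed stayed around 7 N or less, and I handed the job in at about 29 s (no verdict was returned).

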